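# Weigh the jar from behind the reagents

## Robot

A 6-joint arm with a two-finger parallel gripper is mounted at the origin on the work surface. World frame = base frame: x ahead of the robot, y to its left, z up, the work surface at z = 0. Lengths are in m, angles in degrees, forces in N, time in s.
With the tool pointing down it reaches from about 0.3 to 0.75 m from the base axis. Payload 8.5 kg.
Tool frame: the origin (TCP) lies midway between the tips of the shut fingers; the grasp point (between the pads) lies 19 mm behind it; z points along the fingers, y is the line along which they close (so a half turn about z gives the same grasp; the last joint's range is limited). The gripper opens to 85 mm and grips with 20 to 120 N. Pads are 22 mm wide; open, the fingers measure 114 mm over their backs; the gripper's body (76 mm by 85 mm) begins 54 mm behind the grasp point. The pads swing forward as they close: fully open they stand 13 mm farther back than shut.
Start: joints at [-88.883, 21.807, 74.336, -0, 83.858, -12.336], TCP at [0.128, -0.535, 0.231] pointing down, gripper open.
Joint ranges: [-178.18, 178.18], [-50.72, 133.34], [12.68, 142.11], [-81.47, 261.47], [9.98, 163.14], [-165.26, 165.26]. Speed limits (degrees/s): [136.94, 136.94, 180, 180, 180, 180].

## Interface

Orientations are given as a 3x3 rotation matrix whose columns are the frame's x, y, z axes.
In Python, from rig import monitor, optics, close_job, models gives the robot as it stands.
- The arm moves only by the tool step_arm, never from a script. Its arguments are lists of equal length, an entry for each row: "fingers": the closure, from -1 (fully open) to 1 (shut); "travel": the shift along the tool's x, y, z scaled (see below), a list of three; "twist": the turn about the tool's z scaled (see below). In form: {"fingers": [fingers, ...], "travel": [[tx, ty, tz], ...], "twist": [twist, ...]}. A call has 1 to 10 rows; each row shifts and turns the commanded pose from where the row before left it, along the tool's axes as they then stand; what a row does not reach is not made up. The controller multiplies each number of a shift by 100 mm and each number of a turn by pi rad. A row lasts 1/8 s, in which the tool goes at most 62.5 mm and 10.7 degrees, less where a joint would pass 70% of its speed; a pose out of reach is approached as far as the arm can. A call with a number of a shift or a turn outside -1 to 1 is refused whole. A call with a gripper value outside its range is refused whole. The fingers move at their own pace and stop on an object; "force" is the grip in N (left out, the last holds). Time passes only in rows, so rows that do not move let the fingers close. It gives the time, the measured TCP pose, the force, the opening and the grip force at its end, in the units of the state.
- monitor.observe(): the state, without advancing time (a new reading comes with each control period).
- optics.get_image(name): name is "scene" or "top" or "wrist"; returns (picture, depth): 384x512x3 uint8, blue, green, red; 384x512 float32, m along the optical axis (not along the pixel's ray), 0 where there is no reading.
- optics.get_calibration(name): a dict with "vertical_fov" (degrees; the focal length in pixels is half the picture's height over the tangent of half this angle, whatever the lens; pixels are square), "cx", "cy" (the principal point, pixels), "world_from_camera" (4x4, takes a point from camera to world coordinates). Camera axes: x right, y up, looking along -z (the intrinsics and any distortion apply to the point x, -y, -z); pixel columns grow to the right and rows downward; lengths in m; the calibration is good to about 2 mm. A picture is of the moment at which its call begins: read the wrist's pose just before it. get_calibration takes no time and is no camera call; for the wrist camera it gives the pose at the moment of the call.
- close_job(): hands the job in; it is judged then, once.
Trained networks look in the newest picture that a camera, given by its name, has taken for a name from the list of things; names that differ only in an ending like _2 or _b are one class to them, and where a whole thing is asked for, a point or a joint stands for the part that bears it (a point fixed in the world has none). Each returns a list of dicts, best first, with "confidence" (0 to 1); they miss things now and then, are a little off and sometimes report something else, mostly with a low value. They report only what shows in the picture. A call takes as long as a camera call. They do not tell look-alikes from the thing itself.
- models.trace(camera, query): "mask" (384x512 bool, what is visible of it) and "point" ([column, row] in pixels, amid what is visible of it).
- models.landmark_of(camera, query): "point" ([column, row] in pixels: a listed point, or the origin of a listed thing).
The state is a dict: "time_s": time; "q": joint angles; "qvel": joint speeds; "joint_efforts": joint torques, N m; "position": TCP position; "tool_rot": TCP orientation; "ft_force": force on the tool from outside, world axes, zero at the start; "wrist_torque": the same for the moment, N m; "grip_width": finger opening in m; "gripper_force": force on a finger pad.
Only numpy, scipy, OpenCV 4.12 (cv2) and the standard library are available. Lean on these libraries where they do the work, as an engineer would, in place of code of your own. Each camera call takes 0.05 s, during which the arm holds its last target. There are 200 camera calls.

## Task

Weigh the low sample jar that stands behind the three tall reagent containers on the grey stand. First move all three containers upright into the orange tray; with all of them standing there, lift out the jar and set it upright in the middle of the balance's round pan; only when it stands there, put each container back upright on the very spot of the stand it came from. Drop and topple nothing, and leave the beaker, the timer and the tube rack where they are.

Things in the scene. Friction and masses are not known exactly. Their poses are not given: they have to be found in the camera images.
- round_bottle: Tall loose round amber glass bottle, 0.22 kg: body 50 mm in diameter up to 102 mm, narrowing above; black screw cap 32 mm in diameter from 124 to 150 mm height (the top). Origin: centre of its underside, z up.
- square_bottle: Tall loose white plastic bottle of square section, 0.2 kg: body 48 x 48 mm up to 100 mm, sides along its x and y; white round cap 36 mm in diameter from 107 to 135 mm height (the top). Origin: centre of its underside, z up.
- canister: Tall loose plain aluminium canister, a straight cylinder of 54 mm diameter, 125 mm high with its flat lid, 0.24 kg. Origin: centre of its underside, z up.
- jar: Low loose clear sample jar with a white lid, 0.11 kg: body 44 mm in diameter, lid 48 mm in diameter from 30 to 44 mm height (the top). It stands behind the three tall containers on the stand. Origin: centre of its underside, z up.
- stand: Fixed grey plate, 200 (x) x 190 (y) mm, top 8 mm above the bench. Origin at bench level, +x away from the robot. Printed dark discs mark the places, at (x, y) in its frame: (-35, 0), (-5, 64), (-5, -64) mm for the tall containers (in any order) and, behind, (27, 0) mm for the jar; gaps between things 10 to 25 mm. At x = 105 mm a steel rail, 92 mm high, closes the back.
- tray: Fixed orange tray, the side area, left or right of the stand: 290 (x) x 180 (y) x 18 mm, wall and floor 4 mm thick. Origin: centre of its underside. A container is in it when its origin is within 125 mm in x and 75 mm in y of the tray's centre. A beaker stands in its +y half; the -y half (y about -40 mm) has room for three in a row.
- balance: Fixed white laboratory balance, on the other side of the stand from the tray. Origin: on the bench straight below the centre of its round steel pan; the pan is 104 mm in diameter, its flat top 73 mm above the bench, and does not sink. Housing about 61 mm high, 175 mm wide (y), reaching 155 mm from the pan's centre towards the robot and 85 mm beyond.
- beaker: Bystander: small loose glass beaker, 44 mm in diameter, 45 mm high, standing in the tray. Origin: centre of its underside.
- timer: Bystander: loose flat white timer, 60 x 64 mm, 18 mm high, lying on the bench between the robot and the stand. Origin: centre of its underside.
- tube_rack: Bystander: loose white rack with capped sample tubes, 50 mm in x by 160 mm in y, 88 mm high, on the bench beyond the stand, to the left. Origin: centre of its underside.
Mind the look-alikes: they are no part of the job. What is shaped like the jar but green is not meant.

How it is judged:
By the outcome, as a careful person would: the job done as asked, in the order asked, and still so for the second after the job is handed in, with the robot touching nothing.
It also fails if it takes over 134 s, if anything falls off the work surface, if the arm or the gripper's body presses on something with over 40 N, if the wrist force passes 120 N, or if a joint passes its speed limit or range.

## Working session

There is one attempt and no reset: what is moved stays moved. The work goes in short steps, Python scripts to look and compute and a tool call to move; the robot and the scene stay as the last step left them, time stands still between calls to the robot, and variables do not carry over. Pictures are saved under pics/ and viewed, at most 14 in all, crops included, and the job is handed in when it is done.

Besides the shell and the picture viewer there is one more tool, called after "Call:" by a JSON object that holds its "op" and its "data". step_arm: Moves the arm, as the interface text tells. Its arguments: {"type":"object","properties":{"fingers":{"type":"array","items":{"type":"number"}},"travel":{"type":"array","items":{"type":"array","items":{"type":"number"}}},"twist":{"type":"array","items":{"type":"number"}},"force":{"type":"number"}},"required":["fingers","travel","twist"]}

```bash
mkdir -p pics; ls; cat > h.py <<'E'
import numpy as np, cv2
from rig import monitor, optics, models
def cal(n):
    c=optics.get_calibration(n); f=192/np.tan(np.radians(c["vertical_fov"])/2)
    return f,c["cx"],c["cy"],np.array(c["world_from_camera"])
def cloud(n,d):
    f,cx,cy,T=cal(n); v,u=np.mgrid[0:384,0:512]
    P=np.stack([(u-cx)/f*d,-(v-cy)/f*d,-d,np.ones_like(d)],-1)@T.T
    return P[...,:3]
E
python3 - <<'E'
from h import *
s=monitor.observe(); print({k:np.round(v,3).tolist() for k,v in s.items()})
for n in("top","scene"):
    c=optics.get_calibration(n); print(n,{k:np.round(v,3).tolist() if not isinstance(v,str) else v for k,v in c.items()})
    im,d=optics.get_image(n); cv2.imwrite(f"pics/{n}0.png",im); P=cloud(n,d); np.save(f"{n}0.npy",P)
    for q in ["round_bottle","square_bottle","canister","jar","stand","tray","balance","beaker","timer","tube_rack"]:
        for r in models.trace(n,q)[:3]:
            m=r["mask"]&(d>0); p=P[m]
            if len(p)==0: continue
            zt=np.percentile(p[:,2],97); t=p[p[:,2]>zt-.006]
            print(n,q,round(r["confidence"],2),np.round(r["point"]),"n",m.sum(),"z",zt.round(3),"topmed",np.median(t,0).round(3),"ext",np.percentile(p,3,0)[:2].round(3),np.percentile(p,97,0)[:2].round(3))
E
```

```text
pics
{'time_s': 0.0, 'q': [-88.884, 21.842, 74.387, -0.001, 83.857, -12.337], 'qvel': [-0.042, 0.03, -0.022, 0.065, 0.076, -0.044], 'joint_efforts': [0.0, -44.846, -23.128, -0.0, 0.005, 0.0], 'position': [0.128, -0.535, 0.231], 'tool_rot': [[0.973, 0.233, -0.0], [0.233, -0.973, 0.001], [0.0, -0.001, -1.0]], 'ft_force': [0.1, -0.43, 1.304], 'wrist_torque': [0.034, 0.005, 0.01], 'gripper_force': 0.0, 'grip_width': 0.085}
top {'vertical_fov': 43.594, 'cx': 255.905, 'cy': 194.87, 'world_from_camera': [[-0.012, 0.991, -0.134, 0.418], [-1.0, -0.012, 0.002, 0.026], [-0.0, 0.134, 0.991, 1.046], [0.0, 0.0, 0.0, 1.0]]}
top round_bottle 0.86 [229. 187.] n 589 z 0.159 topmed [0.566 0.075 0.157] ext [0.543 0.052] [0.579 0.095]
top square_bottle 0.56 [259. 203.] n 603 z 0.144 topmed [0.531 0.013 0.141] ext [ 0.507 -0.007] [0.552 0.034]
top canister 0.62 [294. 189.] n 811 z 0.134 topmed [ 0.56  -0.053  0.132] ext [ 0.534 -0.077] [ 0.584 -0.028]
top jar 0.78 [261. 176.] n 470 z 0.054 topmed [0.595 0.009 0.051] ext [ 0.572 -0.014] [0.615 0.03 ]
top jar 0.76 [335. 254.] n 439 z 0.046 topmed [ 0.431 -0
[... 1887 characters left out ...]
 topmed [ 0.674 -0.014  0.089] ext [ 0.492 -0.089] [0.682 0.089]
scene tray 0.8 [142. 299.] n 12426 z 0.017 topmed [ 0.546 -0.33   0.016] ext [ 0.386 -0.391] [ 0.668 -0.211]
scene balance 0.78 [262. 134.] n 4254 z 0.072 topmed [0.489 0.271 0.071] ext [0.347 0.187] [0.572 0.35 ]
scene beaker 0.72 [259. 175.] n 1122 z 0.157 topmed [0.57  0.067 0.156] ext [0.55  0.045] [0.593 0.083]
scene beaker 0.65 [115. 255.] n 551 z 0.049 topmed [ 0.433 -0.257  0.046] ext [ 0.414 -0.277] [ 0.454 -0.238]
scene timer 0.98 [193. 183.] n 507 z 0.02 topmed [0.399 0.036 0.017] ext [0.367 0.004] [0.431 0.064]
scene tube_rack 0.69 [345. 167.] n 1602 z 0.087 topmed [0.7   0.261 0.085] ext [0.652 0.19 ] [0.722 0.351]
```

```bash
python3 - <<'E'
import cv2
im=cv2.imread("pics/top0.png"); cv2.imwrite("pics/top0b.png",cv2.resize(im,(800,600),interpolation=cv2.INTER_CUBIC))
cv2.imwrite("pics/crop0.png",cv2.resize(im[130:290,190:360],None,fx=3.6,fy=3.6,interpolation=cv2.INTER_CUBIC))
E
```

```text
(no output)
```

View pics/top0b.png

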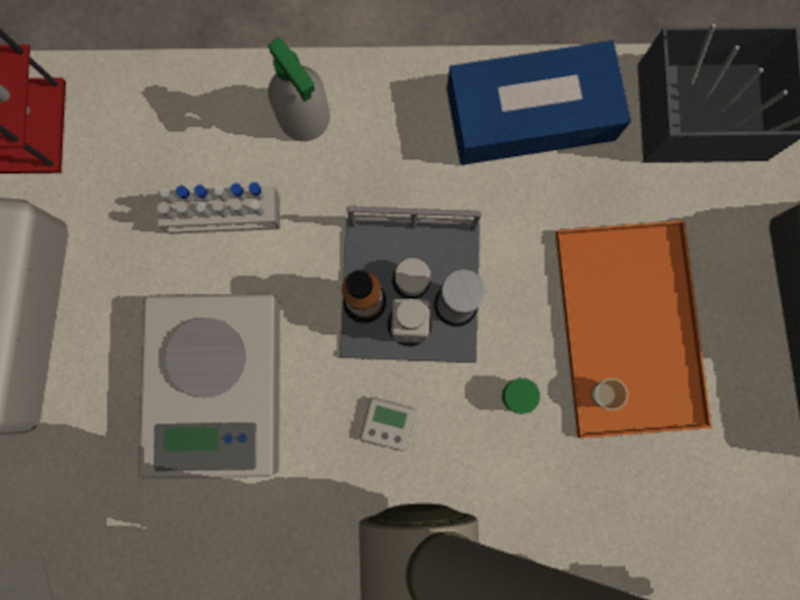

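View pics/crop0.png

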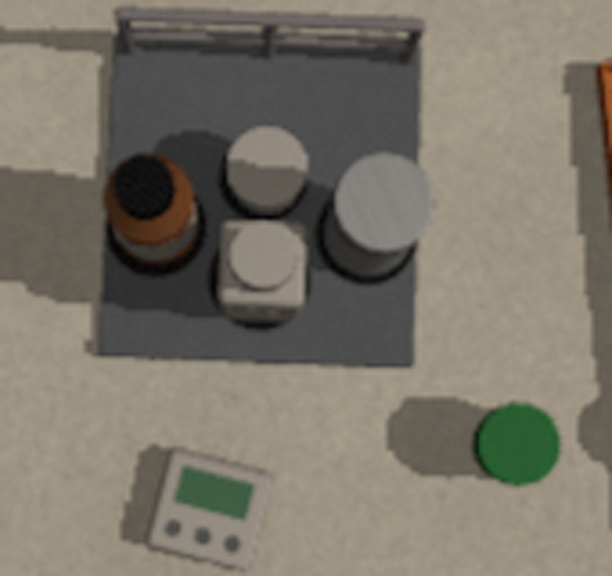

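View pics/scene0.png

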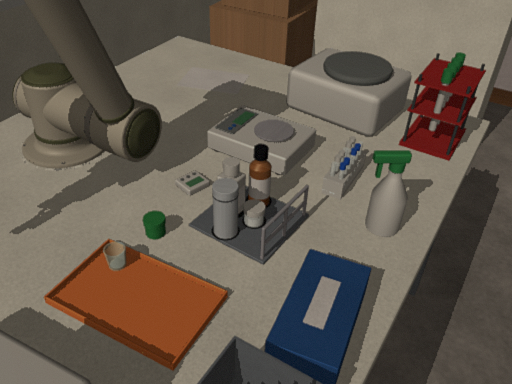

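The top view (800x600) shows two jar-shaped candidates. One has a white lid at (412,278), behind the square bottle on the stand. The other is green-lidded at (521,396) on the bench. The jar is the white one, and the close crop confirms this (lid at (267,170), partly shaded). The round bottle is on the left place, the square bottle at the front and the canister on the right. The beaker is in the near +y part of the tray at (610,394).

```bash
python3 - <<'E'
from h import *
im={n:cv2.imread(f"pics/{n}0.png") for n in("top","scene")}
for n in("top","scene"):
    P=np.load(n+"0.npy").reshape(-1,3)
    def disc(c,z,r,w=.004):
        m=(abs(P[:,2]-z)<w)&(np.hypot(P[:,0]-c[0],P[:,1]-c[1])<r); p=P[m]
        (a,rad)=cv2.minEnclosingCircle((p[:,:2]*1000).astype(np.float32)); return p.mean(0).round(4),np.round(a,1),round(rad,1),m.sum()
    for k,c,z,r in[("round",(.566,.073),.158,.03),("square",(.532,.012),.143,.03),("can",(.562,-.055),.133,.035),("jar",(.595,.006),.052,.03),("pan",(.49,.275),.073,.07),("beaker",(.433,-.255),.045,.03),("green",(.431,-.136),.044,.03)]:
        print(n,k,*disc(c,z,r))
    for k,zl,zh,b in[("plate",.003,.013,(.44,.69,-.12,.13)),("rail",.08,.097,(.64,.71,-.12,.13)),("trayrim",.012,.022,(.35,.70,-.41,-.19)),("balance",.05,.068,(.32,.62,.17,.4)),]:
        m=(P[:,2]>zl)&(P[:,2]<zh)&(P[:,0]>b[0])&(P[:,0]<b[1])&(P[:,1]>b[2])&(P[:,1]<b[3])
        q=(P[m][:,:2]*1000).astype(np.float32); print(n,k,m.sum(),np.round(P[m].mean(0),3),np.round(cv2.minAreaRect(q)[0],1),np.round(cv2.minAreaRect(q)[1],1),round(cv2.minAreaRect(q)[2],1))
    m=(abs(P[:,2])<.006); print("bench z",np.median(P[m][:,2]))
P=np.load("top0.npy").reshape(-1,3)
m=(abs(P[:,2]-.106)<.006)&(np.hypot(P[:,0]-.532,P[:,1]-.012)<.045);q=(P[m][:,:2]*1000).astype(np.float32);print("sqbody",np.round(cv2.minAreaRect(q)[0]),cv2.minAreaRect(q)[1:])
E
```

```text
top round [0.5671 0.0746 0.1568] [567.2  74.6] 15.6 209
top square [0.5313 0.0122 0.1417] [531.1  12.3] 17.8 262
top can [ 0.5604 -0.0527  0.1317] [560.4 -52.7] 26.9 560
top jar [0.5944 0.0083 0.0508] [594.4   8.3] 23.8 363
top pan [0.4858 0.2798 0.0718] [486.6 280. ] 52.1 1919
top beaker [ 0.4332 -0.254   0.0459] [ 432.7 -253.3] 22.1 105
top green [ 0.4317 -0.1347  0.0427] [ 431.5 -134.8] 23.7 375
top plate 5052 [0.583 0.013 0.007] [564.1   5.8] [246.4 243.4] 89.6
top rail 340 [0.672 0.006 0.089] [672.7   6.4] [176.4   8.9] 87.1
top trayrim 966 [ 0.518 -0.295  0.016] [ 524.8 -295.8] [290.4 181.7] 3.8
top balance 7945 [0.44  0.277 0.06 ] [451.3 279.8] [240.5 175.9] 0.2
bench z -0.001146165401633592
scene round [0.5696 0.0689 0.1564] [569.6  70.1] 17.1 100
scene square [0.5333 0.0072 0.1416] [533.8   8.1] 19.5 139
scene can [ 0.5628 -0.0589  0.1316] [560.9 -59.3] 28.7 347
scene jar [0.5964 0.0026 0.0506] [595.1   2.3] 25.4 254
scene pan [0.4884 0.2732 0.0715] [486.6 275.5] 54.8 649
scene beaker [ 0.4336 -0.2565  0.0455] [ 433.  -258.2] 23.5 155
scene green [ 0.4334 -0.1405  0.0429] [ 433.7 -138.9] 25.5 264
scene plate 2683 [ 0.608 -0.019  0.007] [5.697e+02 5.000e-01] [249.4 219.4] 4.1
scene rail 254 [ 0.674 -0.009  0.089] [674.    0.9] [176.6   7.9] 87.1
scene trayrim 1381 [ 0.53  -0.309  0.016] [ 525.1 -300.4] [293.2 182.9] 4.0
scene balance 2514 [0.454 0.26  0.06 ] [453.3 274.7] [241.2 180.5] 0.3
bench z -0.0009645582048184442
sqbody [531.   4.] ((64.56119537353516, 48.166839599609375), 87.79641723632812)
```

Call:
{"op": "step_arm", "data": {"fingers": [-1,-1,-1,-1,-1,-1,-1,-1,-1,-1], "travel": [[0,0,-0.05],[0,0,-0.05],[0,0,-0.05],[0,0,-0.05],[0,0,-0.05],[0,0,-0.05],[0,0,-0.05],[0,0,-0.05],[0,0,-0.05],[0,0,-0.05]], "twist": [-0.0409,-0.0409,-0.0409,-0.0409,-0.0409,-0.0409,-0.0409,-0.0409,-0.0409,-0.0409], "force": 40}}

```text
time_s: 2.35
position: [0.128, -0.5349, 0.2815]
tool_rot: [[0.047, 0.999, 0.0], [0.999, -0.047, -0.0], [-0.0, 0.0, -1.0]]
ft_force: [-0.5, -0.6, 0.2]
grip_width: 0.0852
gripper_force: 0.0
```

```bash
cat > to.py <<'E'
import sys,numpy as np
from rig import monitor
s=monitor.observe(); R=np.array(s["tool_rot"]); p=np.array(s["position"])
print("t",round(s["time_s"],2),"p",p.round(4),"yaw",np.degrees(np.arctan2(R[1,0],R[0,0])).round(2),"w",round(s["grip_width"],4),"F",np.round(s["ft_force"],1))
for a in sys.argv[1:]:
    t=np.array(eval(a)); print(a,"->",((t-p)@R/0.1).round(3)); p=t
E
python3 to.py "[.56,-.0535,.28]"
```

```text
t 2.35 p [ 0.128  -0.5349  0.2815] yaw 87.32 w 0.0852 F [-0.5 -0.6  0.2]
[.56,-.0535,.28] -> [5.011 4.09  0.015]
```

Call:
{"op": "step_arm", "data": {"fingers": [-1,-1,-1,-1,-1,-1,-1,-1,-1,-1], "travel": [[0.33,0.27,0],[0.33,0.27,0],[0.33,0.27,0],[0.33,0.27,0],[0.33,0.27,0],[0.33,0.27,0],[0.33,0.27,0],[0.33,0.27,0],[0.33,0.27,0],[0.33,0.27,0]], "twist": [0,0,0,0,0,0,0,0,0,0]}}

```text
time_s: 3.6
position: [0.4153, -0.218, 0.2815]
tool_rot: [[0.051, 0.999, 0.0], [0.999, -0.051, -0.0], [-0.0, 0.0, -1.0]]
ft_force: [0.2, -0.3, 0.2]
grip_width: 0.0852
gripper_force: 0.0
```

Call:
{"op": "step_arm", "data": {"fingers": [-1,-1,-1,-1,-1,-1,-1], "travel": [[0.33,0.27,0],[0.33,0.27,0],[0.33,0.27,0],[0.33,0.27,0],[0.39,0.31,0],[0,0,0],[0,0,0]], "twist": [0,0,0,0,0,0,0]}}

```text
time_s: 4.47
position: [0.5617, -0.0557, 0.2812]
tool_rot: [[0.051, 0.999, -0.0], [0.999, -0.051, -0.0], [-0.0, -0.0, -1.0]]
ft_force: [-0.1, -1.1, 0.9]
grip_width: 0.0853
gripper_force: 0.0
```

```bash
python3 to.py "[.5604,-.0535,.28]"; python3 - <<'E'
from h import *
f,cx,cy,T=cal("wrist"); print(T.round(3).tolist()); im,d=optics.get_image("wrist"); cv2.imwrite("pics/w1.png",im); P=cloud("wrist",d).reshape(-1,3)
def disc(c,z,r,w=.004):
    m=(abs(P[:,2]-z)<w)&(np.hypot(P[:,0]-c[0],P[:,1]-c[1])<r); p=P[m]
    if len(p)<20: return "none"
    (a,rad)=cv2.minEnclosingCircle((p[:,:2]*1000).astype(np.float32)); return p.mean(0).round(4),np.round(a,1),round(rad,1),m.sum()
for k,c,z,r in[("round",(.566,.073),.158,.03),("square",(.532,.012),.143,.03),("can",(.562,-.055),.133,.035),("jar",(.595,.006),.052,.03)]: print(k,disc(c,z,r))
E
```

```text
t 4.47 p [ 0.5617 -0.0557  0.2812] yaw 87.08 w 0.0853 F [-0.1 -1.1  0.9]
[.5604,-.0535,.28] -> [ 0.021 -0.014  0.012]
[[0.999, 0.049, 0.016, 0.567], [-0.051, 0.945, 0.322, 0.028], [0.001, -0.322, 0.947, 0.424], [0.0, 0.0, 0.0, 1.0]]
round (array([0.569 , 0.0733, 0.1582]), array([569. ,  73.2]), 15.9, np.int64(1200))
square (array([0.5329, 0.0114, 0.1432]), array([532.7,  11.1]), 17.9, np.int64(1063))
can (array([ 0.5619, -0.0532,  0.1333]), array([561.8, -54.1]), 26.9, np.int64(1825))
jar (array([0.5961, 0.0069, 0.0523]), array([596.3,   6.4]), 23.9, np.int64(1103))
```

View pics/w1.png

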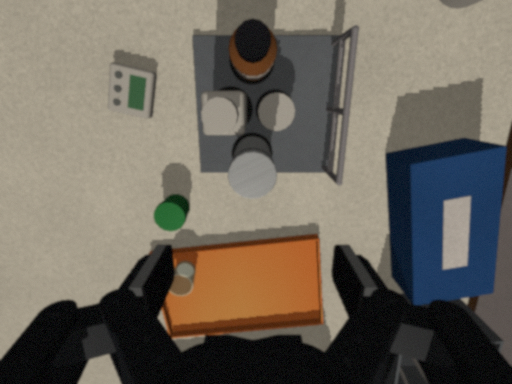

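Wrist view: canister top at (252,173), square cap (222,112), jar lid (277,112) and round cap (255,40). All heights match the given sizes within 1 mm.

Call:
{"op": "step_arm", "data": {"fingers": [-1,-1,-1,-1,-1,-1,-1,-1,-1], "travel": [[0.012,0,0.3],[0,0,0.3],[0,0,0.3],[0,0,0.3],[0,0,0.3],[0,0,0.2],[0,0,0.16],[0,0,0.1],[0,0,0]], "twist": [0,0,0,0,0,0,0,0,0]}}

```text
time_s: 5.65
position: [0.5617, -0.0548, 0.0852]
tool_rot: [[0.052, 0.999, -0.001], [0.999, -0.052, 0.0], [0.0, -0.001, -1.0]]
ft_force: [-0.3, 0.3, -0.4]
grip_width: 0.0851
gripper_force: 0.0
```

Call:
{"op": "step_arm", "data": {"fingers": [1,1,1,1,1,1,1,1], "travel": [[0,0,0],[0,0,0],[0,0,0],[0,0,0],[0,0,0],[0,0,0],[0,0,0],[0,0,0]], "twist": [0,0,0,0,0,0,0,0], "force": 45}}

```text
time_s: 6.65
position: [0.5622, -0.0543, 0.0862]
tool_rot: [[0.051, 0.999, 0.001], [0.999, -0.051, -0.001], [-0.0, 0.001, -1.0]]
ft_force: [-3.1, -0.6, 5.6]
grip_width: 0.0536
gripper_force: 46.4
```

```bash
python3 to.py "[.622,-.333,.085]"
```

```text
t 6.65 p [ 0.5622 -0.0543  0.0862] yaw 87.08 w 0.0536 F [-3.1 -0.6  5.6]
[.622,-.333,.085] -> [-2.753  0.739  0.014]
```

Call:
{"op": "step_arm", "data": {"fingers": [1,1,1,1], "travel": [[0,0,-0.05],[0,0,-0.15],[0,0,-0.2],[0,0,-0.1]], "twist": [0,0,0,0]}}

```text
time_s: 7.15
position: [0.5625, -0.0543, 0.1369]
tool_rot: [[0.051, 0.999, 0.002], [0.999, -0.051, -0.001], [-0.0, 0.002, -1.0]]
ft_force: [-0.0, -0.5, -3.1]
grip_width: 0.053
gripper_force: 47.7
```

Call:
{"op": "step_arm", "data": {"fingers": [1,1,1,1,1,1,1,1,1,1], "travel": [[-0.1,0.03,0],[-0.25,0.07,0],[-0.35,0.09,0],[-0.4,0.1,0],[-0.45,0.12,0],[-0.4,0.11,0],[-0.35,0.1,0],[-0.25,0.07,0],[-0.15,0.04,0],[-0.05,0.01,0]], "twist": [0,0,0,0,0,0,0,0,0,0]}}

```text
time_s: 8.4
position: [0.6217, -0.3333, 0.1345]
tool_rot: [[0.052, 0.999, -0.001], [0.999, -0.052, 0.001], [0.001, -0.001, -1.0]]
ft_force: [-0.0, 0.1, -3.0]
grip_width: 0.0528
gripper_force: 47.8
```

Call:
{"op": "step_arm", "data": {"fingers": [1,1,1,1,1], "travel": [[0,0,0.15],[0,0,0.2],[0,0,0.1],[0,0,0.05],[0,0,0]], "twist": [0,0,0,0,0]}}

```text
time_s: 9.02
position: [0.622, -0.3324, 0.0853]
tool_rot: [[0.051, 0.999, -0.0], [0.999, -0.051, 0.0], [0.0, -0.0, -1.0]]
ft_force: [-0.0, -0.5, -2.8]
grip_width: 0.0526
gripper_force: 47.8
```

```bash
python3 to.py "[.622,-.333,.082]"; python3 -c "
from h import *
im,d=optics.get_image('wrist'); cv2.imwrite('pics/w2.png',im)"
```

```text
t 9.03 p [ 0.622  -0.3324  0.0853] yaw 87.09 w 0.0526 F [-0.  -0.5 -2.8]
[.622,-.333,.082] -> [-0.006  0.     0.033]
```

View pics/w2.png

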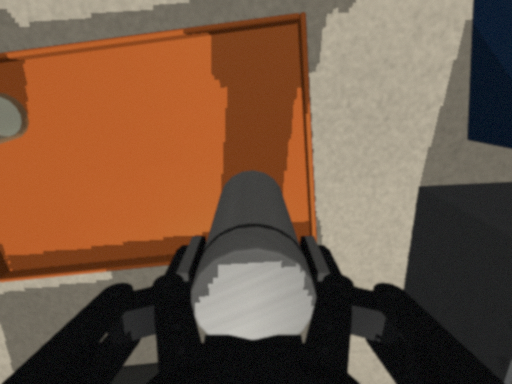

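Call:
{"op": "step_arm", "data": {"fingers": [1,1,1], "travel": [[0,0,0.02],[0,0,0.01],[0,0,0]], "twist": [0,0,0]}}

```text
time_s: 9.45
position: [0.6219, -0.3327, 0.0824]
tool_rot: [[0.051, 0.999, 0.0], [0.999, -0.051, -0.0], [-0.0, 0.0, -1.0]]
ft_force: [0.2, -0.4, -2.9]
grip_width: 0.053
gripper_force: 47.9
```

Call:
{"op": "step_arm", "data": {"fingers": [1,1], "travel": [[0,0,0.01],[0,0,0]], "twist": [0,0]}}

```text
time_s: 9.7
position: [0.622, -0.3328, 0.0823]
tool_rot: [[0.051, 0.999, 0.001], [0.999, -0.051, -0.001], [-0.001, 0.001, -1.0]]
ft_force: [-2.9, 0.7, 4.8]
grip_width: 0.0529
gripper_force: 48.4
```

Call:
{"op": "step_arm", "data": {"fingers": [-1,-1,-1,-1,-1,-1], "travel": [[0,0,0],[0,0,0],[0,0,0],[0,0,0],[0,0,0],[0,0,0]], "twist": [0,0,0,0,0,0]}}

```text
time_s: 10.45
position: [0.6219, -0.3326, 0.0813]
tool_rot: [[0.051, 0.999, -0.0], [0.999, -0.051, 0.0], [0.0, -0.0, -1.0]]
ft_force: [-0.6, 0.5, -0.5]
grip_width: 0.0852
gripper_force: 0.0
```

```bash
python3 to.py "[.622,-.333,.212]" "[.533,.011,.212]" "[.533,.011,.106]"
```

```text
t 10.45 p [ 0.6219 -0.3326  0.0813] yaw 87.08 w 0.0852 F [-0.6  0.5 -0.5]
[.622,-.333,.212] -> [-4.000e-03  1.000e-03 -1.307e+00]
[.533,.011,.212] -> [ 3.39  -1.064  0.   ]
[.533,.011,.106] -> [-0.    0.    1.06]
```

Call:
{"op": "step_arm", "data": {"fingers": [-1,-1,-1,-1,-1,-1,-1,-1,-1,-1], "travel": [[0,0,-0.2],[0,0,-0.4],[0,0,-0.4],[0,0,-0.3],[0.25,-0.08,0],[0.45,-0.14,0],[0.5,-0.16,0],[0.5,-0.16,0],[0.5,-0.16,0],[0.5,-0.15,0]], "twist": [0,0,0,0,0,0,0,0,0,0]}}

```text
time_s: 11.7
position: [0.5502, -0.0571, 0.2115]
tool_rot: [[0.051, 0.999, 0.0], [0.999, -0.051, -0.0], [-0.0, 0.0, -1.0]]
ft_force: [1.0, 0.5, 0.1]
grip_width: 0.0854
gripper_force: 0.0
```

Call:
{"op": "step_arm", "data": {"fingers": [-1,-1,-1,-1], "travel": [[0.4,-0.12,0],[0.25,-0.08,0],[0.04,-0.014,0],[0,0,0]], "twist": [0,0,0,0]}}

```text
time_s: 12.2
position: [0.5332, 0.0109, 0.2114]
tool_rot: [[0.051, 0.999, 0.0], [0.999, -0.051, -0.0], [-0.0, 0.0, -1.0]]
ft_force: [0.3, 0.0, -0.3]
grip_width: 0.0855
gripper_force: 0.0
```

```bash
python3 to.py "[.533,.0113,.106]"; python3 - <<'E'
from h import *
f,cx,cy,T=cal("wrist"); im,d=optics.get_image("wrist"); cv2.imwrite("pics/w3.png",im); P=cloud("wrist",d).reshape(-1,3)
def disc(c,z,r,w=.004):
    m=(abs(P[:,2]-z)<w)&(np.hypot(P[:,0]-c[0],P[:,1]-c[1])<r); p=P[m]
    if len(p)<20: return "none"
    (a,rad)=cv2.minEnclosingCircle((p[:,:2]*1000).astype(np.float32)); return p.mean(0).round(4),np.round(a,1),round(rad,1),m.sum()
for k,c,z,r in[("round",(.566,.073),.158,.03),("square",(.532,.012),.143,.03),("jar",(.595,.006),.052,.03)]: print(k,disc(c,z,r))
E
```

```text
t 12.2 p [0.5332 0.0109 0.2114] yaw 87.08 w 0.0855 F [ 0.3  0.  -0.3]
[.533,.0113,.106] -> [ 0.004 -0.002  1.054]
round (array([0.5688, 0.0739, 0.158 ]), array([568.9,  73.5]), 15.9, np.int64(1665))
square (array([0.5329, 0.0122, 0.143 ]), array([532.7,  11.3]), 17.9, np.int64(1416))
jar (array([0.5959, 0.0076, 0.0521]), array([596. ,   6.8]), 23.9, np.int64(1355))
```

Call:
{"op": "step_arm", "data": {"fingers": [-1,-1,-1,-1,-1,-1], "travel": [[0.006,-0.004,0.2],[0,0,0.3],[0,0,0.3],[0,0,0.2],[0,0,0.054],[0,0,0]], "twist": [0,0,0,0,0,0]}}

```text
time_s: 13.0
position: [0.533, 0.0114, 0.1062]
tool_rot: [[0.052, 0.999, 0.0], [0.999, -0.052, -0.0], [-0.0, 0.0, -1.0]]
ft_force: [0.2, 0.3, 1.1]
grip_width: 0.0853
gripper_force: 0.0
```

Call:
{"op": "step_arm", "data": {"fingers": [1,1,1,1,1,1,1,1], "travel": [[0,0,0],[0,0,0],[0,0,0],[0,0,0],[0,0,0],[0,0,0],[0,0,0],[0,0,0]], "twist": [0,0,0,0,0,0,0,0]}}

```text
time_s: 14.0
position: [0.5326, 0.0119, 0.1072]
tool_rot: [[0.051, 0.999, 0.001], [0.999, -0.051, -0.0], [-0.0, 0.001, -1.0]]
ft_force: [-3.5, -0.7, 8.6]
grip_width: 0.035
gripper_force: 57.2
```

```bash
python3 to.py "[.5275,-.338,.106]"
```

```text
t 14.0 p [0.5326 0.0119 0.1072] yaw 87.09 w 0.035 F [-3.5 -0.7  8.6]
[.5275,-.338,.106] -> [-3.497  0.127  0.013]
```

Call:
{"op": "step_arm", "data": {"fingers": [1,1,1,1], "travel": [[0,0,-0.05],[0,0,-0.15],[0,0,-0.2],[0,0,-0.1]], "twist": [0,0,0,0]}}

```text
time_s: 14.5
position: [0.5328, 0.012, 0.1567]
tool_rot: [[0.051, 0.999, 0.001], [0.999, -0.051, -0.0], [-0.0, 0.001, -1.0]]
ft_force: [-0.5, -0.6, -2.9]
grip_width: 0.0349
gripper_force: 54.5
```

Call:
{"op": "step_arm", "data": {"fingers": [1,1,1,1,1,1,1,1,1,1], "travel": [[-0.15,0.005,0],[-0.3,0.01,0],[-0.45,0.015,0],[-0.5,0.02,0],[-0.55,0.02,0],[-0.5,0.02,0],[-0.45,0.017,0],[-0.3,0.01,0],[-0.2,0.01,0],[-0.1,0,0]], "twist": [0,0,0,0,0,0,0,0,0,0]}}

```text
time_s: 15.75
position: [0.527, -0.3391, 0.1552]
tool_rot: [[0.052, 0.999, -0.001], [0.999, -0.052, 0.001], [0.001, -0.001, -1.0]]
ft_force: [-0.4, -0.2, -2.1]
grip_width: 0.0349
gripper_force: 54.4
```

Call:
{"op": "step_arm", "data": {"fingers": [1,1,1,1,1,1], "travel": [[0,0,0.15],[0,0,0.2],[0,0,0.1],[0,0,0.05],[0,0,0.02],[0,0,0]], "twist": [0,0,0,0,0,0]}}

```text
time_s: 16.5
position: [0.5276, -0.3382, 0.1043]
tool_rot: [[0.051, 0.999, 0.001], [0.999, -0.051, -0.0], [-0.0, 0.001, -1.0]]
ft_force: [0.4, -0.4, -3.1]
grip_width: 0.0348
gripper_force: 54.5
```

Call:
{"op": "step_arm", "data": {"fingers": [1,1,1], "travel": [[0,0,0.01],[0,0,0.01],[0,0,0]], "twist": [0,0,0]}}

```text
time_s: 16.88
position: [0.5276, -0.3385, 0.1032]
tool_rot: [[0.051, 0.999, 0.001], [0.999, -0.051, -0.001], [-0.001, 0.001, -1.0]]
ft_force: [-2.9, 0.9, 5.2]
grip_width: 0.0346
gripper_force: 56.5
```

Call:
{"op": "step_arm", "data": {"fingers": [-1,-1,-1,-1,-1,-1,-1], "travel": [[0,0,0],[0,0,0],[0,0,0],[0,0,0],[0,0,0],[0,0,0],[0,0,0]], "twist": [0,0,0,0,0,0,0]}}

```text
time_s: 17.75
position: [0.5274, -0.3382, 0.1019]
tool_rot: [[0.051, 0.999, -0.0], [0.999, -0.051, 0.0], [0.0, -0.0, -1.0]]
ft_force: [-1.0, 0.0, -0.2]
grip_width: 0.0854
gripper_force: 0.0
```

```bash
python3 to.py "[.5275,-.3385,.222]" "[.569,.0735,.222]" "[.569,.0735,.122]"
```

```text
t 17.75 p [ 0.5274 -0.3382  0.1019] yaw 87.07 w 0.0854 F [-1.   0.  -0.2]
[.5275,-.3385,.222] -> [-2.000e-03  1.000e-03 -1.201e+00]
[.569,.0735,.222] -> [4.136 0.204 0.   ]
[.569,.0735,.122] -> [-0.  0.  1.]
```

Call:
{"op": "step_arm", "data": {"fingers": [-1,-1,-1,-1,-1,-1,-1,-1,-1,-1], "travel": [[0,0,-0.2],[0,0,-0.4],[0,0,-0.4],[0,0,-0.2],[0.25,0.01,0],[0.45,0.02,0],[0.5,0.025,0],[0.5,0.025,0],[0.5,0.025,0],[0.5,0.025,0]], "twist": [0,0,0,0,0,0,0,0,0,0]}}

```text
time_s: 19.0
position: [0.5533, -0.0662, 0.2208]
tool_rot: [[0.05, 0.999, -0.002], [0.999, -0.05, 0.001], [0.001, -0.002, -1.0]]
ft_force: [0.8, 0.1, -0.0]
grip_width: 0.0856
gripper_force: 0.0
```

Call:
{"op": "step_arm", "data": {"fingers": [-1,-1,-1,-1,-1], "travel": [[0.5,0.025,0],[0.45,0.025,0],[0.35,0.018,0],[0.13,0.006,0],[0,0,0]], "twist": [0,0,0,0,0]}}

```text
time_s: 19.62
position: [0.5683, 0.0739, 0.2213]
tool_rot: [[0.05, 0.999, -0.001], [0.999, -0.05, -0.0], [-0.0, -0.001, -1.0]]
ft_force: [-0.6, 0.4, -0.1]
grip_width: 0.0855
gripper_force: 0.0
```

```bash
python3 to.py "[.569,.0735,.122]"; python3 - <<'E'
from h import *
f,cx,cy,T=cal("wrist"); im,d=optics.get_image("wrist"); cv2.imwrite("pics/w4.png",im); P=cloud("wrist",d).reshape(-1,3)
def disc(c,z,r,w=.004):
    m=(abs(P[:,2]-z)<w)&(np.hypot(P[:,0]-c[0],P[:,1]-c[1])<r); p=P[m]
    if len(p)<20: return "none"
    (a,rad)=cv2.minEnclosingCircle((p[:,:2]*1000).astype(np.float32)); return p.mean(0).round(4),np.round(a,1),round(rad,1),m.sum()
for k,c,z,r in[("round",(.568,.073),.158,.03),("jar",(.595,.006),.052,.03)]: print(k,disc(c,z,r))
E
```

```text
t 19.62 p [0.5683 0.0739 0.2213] yaw 87.15 w 0.0855 F [-0.6  0.4 -0.1]
[.569,.0735,.122] -> [-0.003  0.008  0.993]
round (array([0.5691, 0.0739, 0.1582]), array([569.3,  73.2]), 16.0, np.int64(1171))
jar (array([0.5982, 0.0059, 0.0524]), array([596.7,   6.2]), 24.0, np.int64(953))
```

Call:
{"op": "step_arm", "data": {"fingers": [-1,-1,-1,-1,-1,-1], "travel": [[-0.004,0.008,0.2],[0,0,0.3],[0,0,0.3],[0,0,0.15],[0,0,0.043],[0,0,0]], "twist": [0,0,0,0,0,0]}}

```text
time_s: 20.42
position: [0.57, 0.0724, 0.1232]
tool_rot: [[0.051, 0.999, 0.001], [0.999, -0.051, -0.0], [-0.0, 0.001, -1.0]]
ft_force: [0.6, 0.4, 0.0]
grip_width: 0.0852
gripper_force: 0.0
```

Call:
{"op": "step_arm", "data": {"fingers": [1,1,1,1,1,1,1,1], "travel": [[0,0,0],[0,0,0],[0,0,0],[0,0,0],[0,0,0],[0,0,0],[0,0,0],[0,0,0]], "twist": [0,0,0,0,0,0,0,0]}}

```text
time_s: 21.42
position: [0.5697, 0.0728, 0.123]
tool_rot: [[0.051, 0.999, 0.0], [0.999, -0.051, -0.0], [-0.0, 0.0, -1.0]]
ft_force: [-1.9, 0.5, 5.7]
grip_width: 0.0309
gripper_force: 44.3
```

Call:
{"op": "step_arm", "data": {"fingers": [1,1,1,1,1,1], "travel": [[0,0,-0.05],[0,0,-0.15],[0,0,-0.2],[0,0,-0.2],[0,0,-0.1],[0,0,0]], "twist": [0,0,0,0,0,0]}}

```text
time_s: 22.18
position: [0.5698, 0.0728, 0.1932]
tool_rot: [[0.051, 0.999, 0.001], [0.999, -0.051, -0.0], [-0.0, 0.001, -1.0]]
ft_force: [-0.5, 0.7, -2.3]
grip_width: 0.0308
gripper_force: 44.8
```

```bash
python3 to.py "[.433,-.344,.192]"
```

```text
t 22.18 p [0.5698 0.0728 0.1932] yaw 87.07 w 0.0308 F [-0.5  0.7 -2.3]
[.433,-.344,.192] -> [-4.232 -1.154  0.011]
```

Call:
{"op": "step_arm", "data": {"fingers": [1,1,1,1,1,1,1,1,1,1], "travel": [[-0.15,-0.04,0],[-0.3,-0.08,0],[-0.4,-0.11,0],[-0.48,-0.13,0],[-0.48,-0.13,0],[-0.48,-0.13,0],[-0.48,-0.13,0],[-0.48,-0.13,0],[-0.4,-0.11,0],[-0.3,-0.08,0]], "twist": [0,0,0,0,0,0,0,0,0,0]}}

```text
time_s: 23.42
position: [0.4408, -0.3183, 0.1918]
tool_rot: [[0.053, 0.999, -0.001], [0.999, -0.053, 0.001], [0.001, -0.001, -1.0]]
ft_force: [0.9, 0.3, -2.8]
grip_width: 0.0312
gripper_force: 44.8
```

Call:
{"op": "step_arm", "data": {"fingers": [1,1,1,1,1,1,1,1,1], "travel": [[-0.2,-0.06,0],[-0.08,-0.02,0],[0,0,0.1],[0,0,0.2],[0,0,0.2],[0,0,0.1],[0,0,0.08],[0,0,0.03],[0,0,0]], "twist": [0,0,0,0,0,0,0,0,0]}}

```text
time_s: 24.55
position: [0.4333, -0.3439, 0.1218]
tool_rot: [[0.051, 0.999, 0.0], [0.999, -0.051, -0.0], [-0.0, 0.0, -1.0]]
ft_force: [0.1, 0.8, -1.3]
grip_width: 0.0309
gripper_force: 44.8
```

Call:
{"op": "step_arm", "data": {"fingers": [1,1,1], "travel": [[0,0,0.02],[0,0,0.01],[0,0,0]], "twist": [0,0,0]}}

```text
time_s: 24.92
position: [0.4333, -0.3441, 0.1191]
tool_rot: [[0.051, 0.999, 0.0], [0.999, -0.051, -0.001], [-0.001, 0.001, -1.0]]
ft_force: [-0.3, 0.1, 1.5]
grip_width: 0.0311
gripper_force: 45.2
```

Call:
{"op": "step_arm", "data": {"fingers": [-1,-1,-1,-1,-1,-1,-1], "travel": [[0,0,0],[0,0,0],[0,0,0],[0,0,0],[0,0,0],[0,0,0],[0,0,0]], "twist": [0,0,0,0,0,0,0]}}

```text
time_s: 25.8
position: [0.4332, -0.3438, 0.1186]
tool_rot: [[0.051, 0.999, 0.0], [0.999, -0.051, -0.0], [-0.0, 0.0, -1.0]]
ft_force: [0.2, -0.1, -0.8]
grip_width: 0.0851
gripper_force: 0.0
```

```bash
python3 to.py "[.433,-.344,.239]" "[.5963,.0067,.239]" "[.5963,.0067,.021]"
```

```text
t 25.8 p [ 0.4332 -0.3438  0.1186] yaw 87.07 w 0.0851 F [ 0.2 -0.1 -0.8]
[.433,-.344,.239] -> [-0.002 -0.002 -1.204]
[.5963,.0067,.239] -> [ 3.586  1.452 -0.   ]
[.5963,.0067,.021] -> [ 0.   -0.    2.18]
```

Call:
{"op": "step_arm", "data": {"fingers": [-1,-1,-1,-1,-1,-1,-1,-1,-1,-1], "travel": [[0,0,-0.2],[0,0,-0.4],[0,0,-0.4],[0,0,-0.2],[0.25,0.1,0],[0.4,0.16,0],[0.4,0.16,0],[0.4,0.16,0],[0.45,0.18,0],[0.45,0.18,0]], "twist": [0,0,0,0,0,0,0,0,0,0]}}

```text
time_s: 27.05
position: [0.5396, -0.1125, 0.2387]
tool_rot: [[0.051, 0.999, 0.0], [0.999, -0.051, -0.0], [-0.0, 0.0, -1.0]]
ft_force: [0.0, 0.1, 0.6]
grip_width: 0.0853
gripper_force: 0.0
```

Call:
{"op": "step_arm", "data": {"fingers": [-1,-1,-1,-1,-1,-1], "travel": [[0.45,0.18,0],[0.4,0.16,0],[0.25,0.11,0],[0.13,0.06,0.1],[0,0,0.3],[0,0,0]], "twist": [0,0,0,0,0,0]}}

```text
time_s: 27.8
position: [0.5951, 0.006, 0.1963]
tool_rot: [[0.052, 0.999, -0.005], [0.999, -0.052, 0.001], [0.001, -0.005, -1.0]]
ft_force: [0.0, 0.0, 1.5]
grip_width: 0.0853
gripper_force: 0.0
```

```bash
python3 to.py "[.5963,.0067,.021]"; python3 - <<'E'
from h import *
def disc(P,c,z,r,w=.004):
    m=(abs(P[:,2]-z)<w)&(np.hypot(P[:,0]-c[0],P[:,1]-c[1])<r); p=P[m]
    if len(p)<20: return "none"
    (a,rad)=cv2.minEnclosingCircle((p[:,:2]*1000).astype(np.float32)); return p.mean(0).round(4),np.round(a,1),round(rad,1),m.sum()
for n in("wrist","top"):
    im,d=optics.get_image(n); cv2.imwrite(f"pics/5{n}.png",im); P=cloud(n,d).reshape(-1,3)
    for k,c,z,r in[("jar",(.595,.006),.052,.03),("round",(.433,-.344),.154,.03),("sq",(.528,-.338),.139,.03),("can",(.622,-.333),.129,.035),("pan",(.487,.278),.073,.06)]: print(n,k,disc(P,c,z,r))
E
```

```text
t 27.8 p [0.5951 0.006  0.1963] yaw 87.04 w 0.0853 F [0.  0.  1.5]
[.5963,.0067,.021] -> [0.006 0.021 1.752]
wrist jar (array([0.5975, 0.0079, 0.0538]), array([597.4,   7.1]), 23.9, np.int64(1496))
wrist round none
wrist sq none
wrist can none
wrist pan none
top jar none
top round (array([ 0.4313, -0.3414,  0.1526]), array([ 431.7, -341.7]), 15.9, np.int64(217))
top sq (array([ 0.5267, -0.3378,  0.1374]), array([ 526.8, -337.9]), 18.2, np.int64(248))
top can (array([ 0.6197, -0.3302,  0.1277]), array([ 619.7, -330.5]), 26.9, np.int64(532))
top pan (array([0.4859, 0.2801, 0.0718]), array([486.4, 279.8]), 52.3, np.int64(1897))
```

View pics/5top.png

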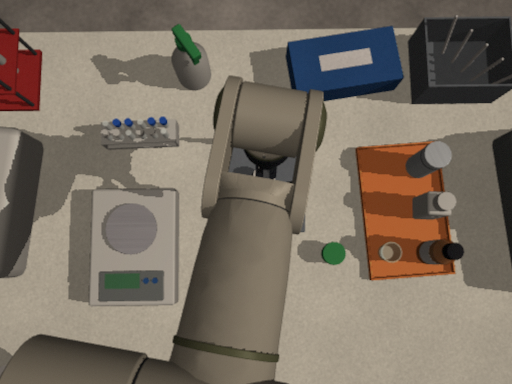

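Top view: all three stand upright in the tray, with tops at (436,155), (446,201) and (452,251). The beaker at (390,252) and the green jar at (334,253) are untouched. The top camera reads (-1.8, +1) mm off the robot frame, so the pan centre is about (0.488, 0.279).

Call:
{"op": "step_arm", "data": {"fingers": [-1,-1,-1,-1,-1,-1,-1,-1,-1], "travel": [[0.005,0.005,0.2],[0,0,0.3],[0,0,0.3],[0,0,0.3],[0,0,0.3],[0,0,0.2],[0,0,0.1],[0,0,0.06],[0,0,0]], "twist": [0,0,0,0,0,0,0,0,0]}}

```text
time_s: 29.02
position: [0.5978, 0.0061, 0.0288]
tool_rot: [[0.051, 0.999, 0.007], [0.999, -0.051, -0.002], [-0.002, 0.007, -1.0]]
ft_force: [-26.8, -0.7, 39.4]
grip_width: 0.0854
gripper_force: 16.1
```

Call:
{"op": "step_arm", "data": {"fingers": [1,1,1,1,1,1,1,1], "travel": [[0,0,0],[0,0,0],[0,0,0],[0,0,0],[0,0,0],[0,0,0],[0,0,0],[0,0,0]], "twist": [0,0,0,0,0,0,0,0], "force": 35}}

```text
time_s: 30.02
position: [0.5972, 0.0065, 0.0237]
tool_rot: [[0.051, 0.999, 0.001], [0.999, -0.051, -0.0], [-0.0, 0.001, -1.0]]
ft_force: [-3.1, -0.4, 9.4]
grip_width: 0.047
gripper_force: 34.6
```

```bash
python3 to.py "[.4885,.279,.021]"
```

```text
t 30.02 p [0.5972 0.0065 0.0237] yaw 87.07 w 0.047 F [-3.1 -0.4  9.4]
[.4885,.279,.021] -> [ 2.666 -1.226  0.025]
```

Call:
{"op": "step_arm", "data": {"fingers": [1,1,1,1,1,1], "travel": [[0,0,-0.05],[0,0,-0.2],[0,0,-0.4],[0,0,-0.4],[0,0,-0.3],[0,0,0]], "twist": [0,0,0,0,0,0]}}

```text
time_s: 30.78
position: [0.5977, 0.0066, 0.1595]
tool_rot: [[0.051, 0.999, 0.004], [0.999, -0.051, -0.001], [-0.0, 0.004, -1.0]]
ft_force: [0.3, 1.1, -2.4]
grip_width: 0.0467
gripper_force: 36.3
```

```bash
python3 to.py "[.4885,.279,.156]"; python3 - <<'E'
from h import *
im,d=optics.get_image("wrist"); a=im.copy()
im,d=optics.get_image("scene"); cv2.imwrite("pics/6.png",np.hstack([cv2.resize(a,(400,300)),cv2.resize(im[80:300,120:413],(400,300))]))
E
```

```text
t 30.77 p [0.5977 0.0066 0.1595] yaw 87.07 w 0.0467 F [ 0.3  1.1 -2.4]
[.4885,.279,.156] -> [ 2.665 -1.23   0.028]
```

View pics/6.png

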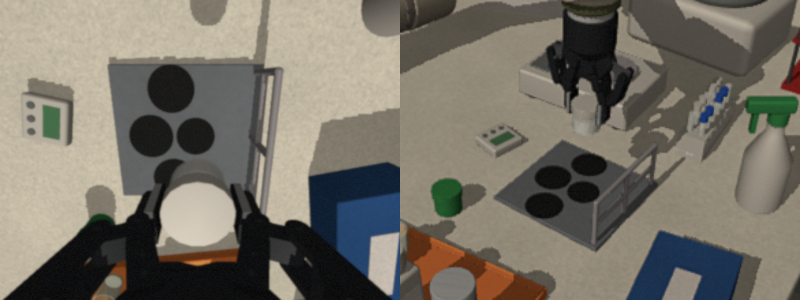

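The jar is held upright by its lid (left half, (195,215)). The four dark discs on the stand are empty and the rail is standing.

Call:
{"op": "step_arm", "data": {"fingers": [1,1,1,1,1,1,1,1,1,1], "travel": [[0.15,-0.07,0],[0.25,-0.12,0],[0.35,-0.16,0],[0.4,-0.18,0],[0.45,-0.21,0],[0.4,-0.18,0],[0.3,-0.14,0],[0.2,-0.1,0],[0.12,-0.05,0],[0.045,-0.02,0]], "twist": [0,0,0,0,0,0,0,0,0,0]}}

```text
time_s: 32.12
position: [0.487, 0.2797, 0.1571]
tool_rot: [[0.05, 0.999, -0.001], [0.999, -0.05, -0.0], [-0.0, -0.001, -1.0]]
ft_force: [-0.6, -0.3, -1.2]
grip_width: 0.0469
gripper_force: 36.3
```

Call:
{"op": "step_arm", "data": {"fingers": [1,1,1,1,1,1], "travel": [[0,0,0.15],[0,0,0.25],[0,0,0.15],[0,0,0.08],[0,0,0.03],[0,0,0]], "twist": [0,0,0,0,0,0]}}

```text
time_s: 32.88
position: [0.4878, 0.2792, 0.0919]
tool_rot: [[0.051, 0.999, 0.001], [0.999, -0.051, 0.0], [0.0, 0.001, -1.0]]
ft_force: [-0.5, -0.1, -1.4]
grip_width: 0.0466
gripper_force: 36.3
```

```bash
python3 to.py "[.4885,.279,.0885]"; python3 - <<'E'
from h import *
im,d=optics.get_image("wrist"); P=cloud("wrist",d); cv2.imwrite("pics/7.png",im)
m=(abs(P[...,2]-.073)<.004); q=P[m][:,:2]; q=q[np.hypot(q[:,0]-.488,q[:,1]-.279)<.06]
# circle fit of pan rim via hull
h=cv2.convexHull((q*1000).astype(np.float32))[:,0]; print(len(q),cv2.minEnclosingCircle(h))
E
```

```text
t 32.88 p [0.4878 0.2792 0.0919] yaw 87.07 w 0.0466 F [-0.5 -0.1 -1.4]
[.4885,.279,.0885] -> [-0.002  0.007  0.034]
9413 ((487.65087890625, 279.5602111816406), 51.82990264892578)
```

View pics/7.png

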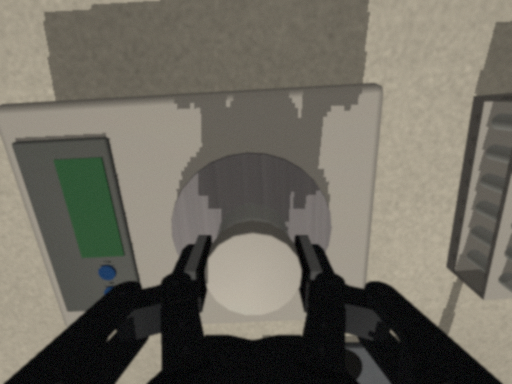

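The jar is held level over the pan (pan about (252,220)). The pan centre measures (0.4877, 0.279), straight below the tool.

Call:
{"op": "step_arm", "data": {"fingers": [1,1,1], "travel": [[0,0,0.015],[0,0,0.01],[0,0,0]], "twist": [0,0,0]}}

```text
time_s: 33.3
position: [0.4876, 0.2792, 0.0892]
tool_rot: [[0.051, 0.999, 0.0], [0.999, -0.051, 0.0], [0.0, 0.0, -1.0]]
ft_force: [0.7, -0.1, -1.6]
grip_width: 0.0467
gripper_force: 36.3
```

Call:
{"op": "step_arm", "data": {"fingers": [1,1], "travel": [[0,0,0.01],[0,0,0]], "twist": [0,0]}}

```text
time_s: 33.55
position: [0.4877, 0.2793, 0.0888]
tool_rot: [[0.051, 0.999, 0.001], [0.999, -0.051, 0.0], [0.0, 0.001, -1.0]]
ft_force: [-2.0, 0.1, 4.6]
grip_width: 0.0469
gripper_force: 36.8
```

Contact. Next: release, rise, then check the jar on the pan and the disc positions.

Call:
{"op": "step_arm", "data": {"fingers": [-1,-1,-1,-1,-1,-1,-1,-1,-1,-1], "travel": [[0,0,0],[0,0,0],[0,0,0],[0,0,0],[0,0,0],[0,0,0],[0,0,-0.2],[0,0,-0.4],[0,0,-0.4],[0,0,-0.3]], "twist": [0,0,0,0,0,0,0,0,0,0]}}

```text
time_s: 34.8
position: [0.4877, 0.2793, 0.2199]
tool_rot: [[0.051, 0.999, 0.001], [0.999, -0.051, 0.001], [0.001, 0.001, -1.0]]
ft_force: [-0.2, 0.5, -0.7]
grip_width: 0.0855
gripper_force: 0.0
```

```bash
python3 to.py "[.4332,-.3438,.218]"; python3 - <<'E'
from h import *
im,d=optics.get_image("wrist"); P=cloud("wrist",d).reshape(-1,3)
m=(abs(P[:,2]-.117)<.005)&(np.hypot(P[:,0]-.488,P[:,1]-.279)<.05); print("jar",m.sum(),P[m].mean(0).round(4),cv2.minEnclosingCircle((P[m][:,:2]*1000).astype(np.float32)))
im,d=optics.get_image("top"); P=cloud("top",d)
g=im.max(2); m=((g<38)&(abs(P[...,2]-.008)<.006)&(abs(P[...,0]-.568)<.075)&(abs(P[...,1]-.01)<.095)).astype(np.uint8)
n,l,st,c=cv2.connectedComponentsWithStats(m)
for i in range(1,n):
    if st[i,4]>100:
        q=P[l==i]; print(st[i,4],q.mean(0).round(4)+[.0018,-.001,0],cv2.minEnclosingCircle((q[:,:2]*1000).astype(np.float32))[1])
E
```

```text
t 34.8 p [0.4877 0.2793 0.2199] yaw 87.08 w 0.0855 F [-0.2  0.5 -0.7]
[.4332,-.3438,.218] -> [-6.25  -0.226  0.015]
jar 1928 [0.4903 0.2819 0.1206] ((490.3858337402344, 280.5790100097656), 23.97429847717285)
429 [0.5959 0.008  0.0068] 25.987667083740234
574 [0.5672 0.0735 0.0068] 30.24860954284668
574 [ 0.5605 -0.054   0.0069] 29.81728744506836
584 [0.534  0.0111 0.007 ] 30.009714126586914
```

```bash
python3 - <<'E'
from h import *
for n in("wrist","top"):
    im,d=optics.get_image(n); P=cloud(n,d).reshape(-1,3)
    m=(abs(P[:,2]-.117)<.006)&(np.hypot(P[:,0]-.488,P[:,1]-.279)<.05); print(n,"jar",m.sum(),P[m].mean(0).round(4) if m.sum() else"")
    if n=="wrist": cv2.imwrite("pics/8.png",im)
E
```

```text
wrist jar 1916 [0.4876 0.2805 0.1149]
top jar 479 [0.4867 0.2801 0.1157]
```

View pics/8.png

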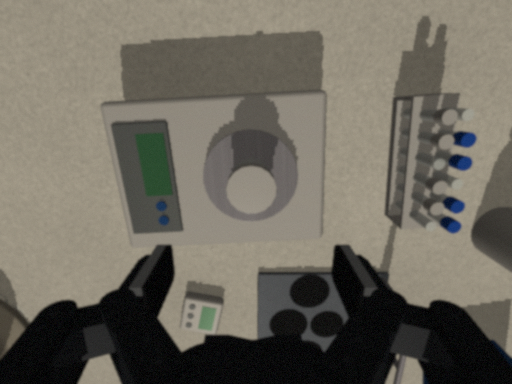

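The jar stands upright in the middle of the pan (lid at (251,190)). Top and wrist cameras both agree within 2 mm. Next I return the round bottle.

Call:
{"op": "step_arm", "data": {"fingers": [-1,-1,-1,-1,-1,-1,-1,-1,-1,-1], "travel": [[-0.2,-0.01,0],[-0.4,-0.015,0],[-0.5,-0.018,0],[-0.5,-0.018,0],[-0.5,-0.018,0],[-0.5,-0.018,0],[-0.5,-0.018,0],[-0.5,-0.018,0],[-0.5,-0.018,0],[-0.5,-0.018,0]], "twist": [0,0,0,0,0,0,0,0,0,0]}}

```text
time_s: 36.25
position: [0.4457, -0.1813, 0.2172]
tool_rot: [[0.052, 0.999, -0.002], [0.999, -0.052, 0.001], [0.001, -0.002, -1.0]]
ft_force: [0.9, 0.1, -0.8]
grip_width: 0.0858
gripper_force: 0.0
```

Call:
{"op": "step_arm", "data": {"fingers": [-1,-1,-1,-1,-1,-1], "travel": [[-0.5,-0.018,0],[-0.5,-0.018,0],[-0.4,-0.015,0],[-0.25,-0.008,0],[0,0,0],[0,0,0]], "twist": [0,0,0,0,0,0]}}

```text
time_s: 37.0
position: [0.4323, -0.3431, 0.2175]
tool_rot: [[0.051, 0.999, -0.001], [0.999, -0.051, 0.001], [0.001, -0.001, -1.0]]
ft_force: [0.1, -0.1, -0.0]
grip_width: 0.0854
gripper_force: 0.0
```

```bash
python3 to.py "[.4332,-.3438,.1186]"
```

```text
t 37.0 p [ 0.4323 -0.3431  0.2175] yaw 87.07 w 0.0854 F [ 0.1 -0.1 -0. ]
[.4332,-.3438,.1186] -> [-0.008  0.01   0.989]
```

Call:
{"op": "step_arm", "data": {"fingers": [-1,-1,-1,-1,-1,-1], "travel": [[-0.007,0.01,0.2],[0,0,0.3],[0,0,0.3],[0,0,0.15],[0,0,0.04],[0,0,0]], "twist": [0,0,0,0,0,0]}}

```text
time_s: 37.75
position: [0.4341, -0.3446, 0.1198]
tool_rot: [[0.051, 0.999, 0.001], [0.999, -0.051, -0.001], [-0.001, 0.001, -1.0]]
ft_force: [-0.0, -0.0, 0.0]
grip_width: 0.0855
gripper_force: 0.0
```

Call:
{"op": "step_arm", "data": {"fingers": [1,1,1,1,1,1,1,1], "travel": [[0,0,0],[0,0,0],[0,0,0],[0,0,0],[0,0,0],[0,0,0],[0,0,0],[0,0,0]], "twist": [0,0,0,0,0,0,0,0], "force": 45}}

```text
time_s: 38.75
position: [0.4338, -0.3447, 0.1195]
tool_rot: [[0.051, 0.999, 0.0], [0.999, -0.051, -0.001], [-0.001, 0.0, -1.0]]
ft_force: [-2.5, -0.3, 5.1]
grip_width: 0.0313
gripper_force: 44.3
```

Call:
{"op": "step_arm", "data": {"fingers": [1,1,1,1,1,1], "travel": [[0,0,-0.05],[0,0,-0.15],[0,0,-0.2],[0,0,-0.2],[0,0,-0.1],[0,0,0]], "twist": [0,0,0,0,0,0]}}

```text
time_s: 39.5
position: [0.434, -0.3447, 0.1897]
tool_rot: [[0.051, 0.999, 0.001], [0.999, -0.051, -0.001], [-0.001, 0.001, -1.0]]
ft_force: [0.2, 0.7, -1.9]
grip_width: 0.0309
gripper_force: 44.8
```

```bash
python3 to.py "[.5693,.0729,.188]"
```

```text
t 39.5 p [ 0.434  -0.3447  0.1897] yaw 87.07 w 0.0309 F [ 0.2  0.7 -1.9]
[.5693,.0729,.188] -> [4.239 1.138 0.014]
```

Call:
{"op": "step_arm", "data": {"fingers": [1,1,1,1,1,1,1,1,1,1], "travel": [[0.15,0.04,0],[0.3,0.08,0],[0.4,0.11,0],[0.48,0.13,0],[0.48,0.13,0],[0.48,0.13,0],[0.48,0.13,0],[0.48,0.13,0],[0.4,0.11,0],[0.3,0.08,0]], "twist": [0,0,0,0,0,0,0,0,0,0]}}

```text
time_s: 40.75
position: [0.5605, 0.0473, 0.1883]
tool_rot: [[0.049, 0.999, -0.002], [0.999, -0.049, 0.001], [0.0, -0.002, -1.0]]
ft_force: [-0.3, -1.1, -2.2]
grip_width: 0.0313
gripper_force: 44.8
```

Call:
{"op": "step_arm", "data": {"fingers": [1,1,1,1,1,1,1,1], "travel": [[0.2,0.05,0],[0.08,0.018,0],[0,0,0.1],[0,0,0.2],[0,0,0.15],[0,0,0.1],[0,0,0],[0,0,0]], "twist": [0,0,0,0,0,0,0,0]}}

```text
time_s: 41.75
position: [0.5694, 0.0719, 0.1347]
tool_rot: [[0.051, 0.999, 0.001], [0.999, -0.051, -0.0], [-0.0, 0.001, -1.0]]
ft_force: [-0.3, 0.3, -2.8]
grip_width: 0.0313
gripper_force: 44.8
```

```bash
python3 to.py "[.5693,.0722,.1225]"
```

```text
t 41.75 p [0.5694 0.0719 0.1347] yaw 87.06 w 0.0313 F [-0.3  0.3 -2.8]
[.5693,.0722,.1225] -> [ 0.003 -0.002  0.122]
```

Call:
{"op": "step_arm", "data": {"fingers": [1,1,1,1,1], "travel": [[0.003,0,0.06],[0,0,0.03],[0,0,0.015],[0,0,0.005],[0,0,0]], "twist": [0,0,0,0,0]}}

```text
time_s: 42.38
position: [0.5691, 0.0724, 0.1235]
tool_rot: [[0.051, 0.999, 0.0], [0.999, -0.051, 0.0], [0.0, 0.0, -1.0]]
ft_force: [-1.8, 0.8, 3.1]
grip_width: 0.0306
gripper_force: 45.4
```

Call:
{"op": "step_arm", "data": {"fingers": [1,1], "travel": [[0,0,0.008],[0,0,0]], "twist": [0,0]}}

```text
time_s: 42.62
position: [0.5693, 0.0724, 0.1235]
tool_rot: [[0.051, 0.999, 0.001], [0.999, -0.051, -0.0], [-0.0, 0.001, -1.0]]
ft_force: [-3.9, 0.4, 9.3]
grip_width: 0.0311
gripper_force: 46.3
```

Call:
{"op": "step_arm", "data": {"fingers": [-1,-1,-1,-1,-1,-1,-1,-1,-1,-1], "travel": [[0,0,-0.007],[0,0,0],[0,0,0],[0,0,0],[0,0,0],[0,0,0],[0,0,-0.2],[0,0,-0.4],[0,0,-0.4],[0,0,0]], "twist": [0,0,0,0,0,0,0,0,0,0]}}

```text
time_s: 43.88
position: [0.5702, 0.0723, 0.2261]
tool_rot: [[0.051, 0.999, 0.006], [0.999, -0.051, -0.0], [-0.0, 0.006, -1.0]]
ft_force: [0.8, -0.7, -0.0]
grip_width: 0.0854
gripper_force: 0.0
```

```bash
python3 to.py "[.5274,-.3382,.222]"; python3 - <<'E'
from h import *
im,d=optics.get_image("wrist"); im,d=optics.get_image("wrist"); P=cloud("wrist",d).reshape(-1,3)
m=(abs(P[:,2]-.158)<.005)&(np.hypot(P[:,0]-.569,P[:,1]-.073)<.03); print(m.sum(),P[m].mean(0).round(4),cv2.minEnclosingCircle((P[m][:,:2]*1000).astype(np.float32)))
E
```

```text
t 43.88 p [0.5702 0.0723 0.2261] yaw 87.08 w 0.0854 F [ 0.8 -0.7 -0. ]
[.5274,-.3382,.222] -> [-4.122 -0.218  0.04 ]
1150 [0.5679 0.075  0.1567] ((567.811767578125, 74.28938293457031), 15.976675033569336)
```

Call:
{"op": "step_arm", "data": {"fingers": [-1,-1,-1,-1,-1,-1,-1,-1,-1,-1], "travel": [[-0.2,-0.01,0],[-0.4,-0.02,0],[-0.5,-0.025,0],[-0.5,-0.025,0],[-0.5,-0.025,0],[-0.5,-0.025,0],[-0.5,-0.025,0],[-0.5,-0.025,0],[-0.37,-0.02,0],[-0.15,-0.01,0]], "twist": [0,0,0,0,0,0,0,0,0,0]}}

```text
time_s: 45.22
position: [0.5256, -0.3406, 0.2216]
tool_rot: [[0.054, 0.999, -0.002], [0.999, -0.054, 0.001], [0.001, -0.002, -1.0]]
ft_force: [-0.8, -0.1, -1.0]
grip_width: 0.0854
gripper_force: 0.0
```

Call:
{"op": "step_arm", "data": {"fingers": [-1,-1], "travel": [[0,0,0],[0,0,0]], "twist": [0,0]}}

```text
time_s: 45.48
position: [0.5272, -0.3369, 0.223]
tool_rot: [[0.05, 0.999, -0.0], [0.999, -0.05, 0.001], [0.001, -0.0, -1.0]]
ft_force: [-0.2, 0.4, 0.4]
grip_width: 0.0855
gripper_force: 0.0
```

```bash
python3 to.py "[.5274,-.3382,.1019]"
```

```text
t 45.48 p [ 0.5272 -0.3369  0.223 ] yaw 87.13 w 0.0855 F [-0.2  0.4  0.4]
[.5274,-.3382,.1019] -> [-0.013  0.003  1.211]
```

Call:
{"op": "step_arm", "data": {"fingers": [-1,-1,-1,-1,-1,-1,-1], "travel": [[0,0,0.2],[0,0,0.3],[0,0,0.3],[0,0,0.25],[0,0,0.12],[0,0,0.03],[0,0,0]], "twist": [0,0,0,0,0,0,0]}}

```text
time_s: 46.35
position: [0.5275, -0.338, 0.1039]
tool_rot: [[0.051, 0.999, 0.001], [0.999, -0.051, -0.001], [-0.001, 0.001, -1.0]]
ft_force: [-0.2, 0.4, 0.5]
grip_width: 0.0854
gripper_force: 0.0
```

Call:
{"op": "step_arm", "data": {"fingers": [-1,-1], "travel": [[0,0,0],[0,0,0]], "twist": [0,0]}}

```text
time_s: 46.6
position: [0.5273, -0.3382, 0.1036]
tool_rot: [[0.051, 0.999, 0.001], [0.999, -0.051, -0.001], [-0.001, 0.001, -1.0]]
ft_force: [0.3, 0.9, -0.1]
grip_width: 0.0852
gripper_force: 0.0
```

Call:
{"op": "step_arm", "data": {"fingers": [1,1,1,1,1,1,1,1], "travel": [[0,0,0],[0,0,0],[0,0,0],[0,0,0],[0,0,0],[0,0,0],[0,0,0],[0,0,0]], "twist": [0,0,0,0,0,0,0,0]}}

```text
time_s: 47.6
position: [0.5273, -0.3382, 0.1032]
tool_rot: [[0.051, 0.999, 0.001], [0.999, -0.051, -0.0], [-0.0, 0.001, -1.0]]
ft_force: [2.1, 0.2, 3.0]
grip_width: 0.035
gripper_force: 46.7
```

Call:
{"op": "step_arm", "data": {"fingers": [1,1,1,1,1], "travel": [[0,0,-0.05],[0,0,-0.15],[0,0,-0.2],[0,0,-0.1],[0,0,0]], "twist": [0,0,0,0,0]}}

```text
time_s: 48.22
position: [0.5272, -0.3381, 0.1538]
tool_rot: [[0.051, 0.999, 0.001], [0.999, -0.051, -0.001], [-0.001, 0.001, -1.0]]
ft_force: [1.5, -0.2, -3.1]
grip_width: 0.035
gripper_force: 45.8
```

```bash
python3 to.py "[.5328,.0115,.154]"
```

```text
t 48.23 p [ 0.5272 -0.3381  0.1538] yaw 87.07 w 0.035 F [ 1.5 -0.2 -3.1]
[.5328,.0115,.154] -> [ 3.495 -0.123 -0.005]
```

Call:
{"op": "step_arm", "data": {"fingers": [1,1,1,1,1,1,1,1,1,1], "travel": [[0.15,-0.005,0],[0.3,-0.01,0],[0.45,-0.015,0],[0.5,-0.02,0],[0.55,-0.02,0],[0.5,-0.018,0],[0.45,-0.015,0],[0.3,-0.01,0],[0.2,-0.01,0],[0.095,0,0]], "twist": [0,0,0,0,0,0,0,0,0,0]}}

```text
time_s: 49.48
position: [0.5323, 0.0127, 0.1528]
tool_rot: [[0.05, 0.999, -0.001], [0.999, -0.05, 0.0], [0.0, -0.001, -1.0]]
ft_force: [-0.0, -0.1, -2.3]
grip_width: 0.0348
gripper_force: 46.7
```

Call:
{"op": "step_arm", "data": {"fingers": [1,1,1,1,1,1], "travel": [[0,0,0.1],[0,0,0.15],[0,0,0.1],[0,0,0.05],[0,0,0],[0,0,0]], "twist": [0,0,0,0,0,0]}}

```text
time_s: 50.22
position: [0.5329, 0.0115, 0.1134]
tool_rot: [[0.051, 0.999, 0.001], [0.999, -0.051, -0.0], [-0.0, 0.001, -1.0]]
ft_force: [-0.1, -0.5, -1.5]
grip_width: 0.0346
gripper_force: 46.7
```

```bash
python3 to.py "[.5328,.0117,.107]"
```

```text
t 50.23 p [0.5329 0.0115 0.1134] yaw 87.07 w 0.0346 F [-0.1 -0.5 -1.5]
[.5328,.0117,.107] -> [ 0.002 -0.001  0.064]
```

Call:
{"op": "step_arm", "data": {"fingers": [1,1,1,1], "travel": [[0.002,0,0.03],[0,0,0.02],[0,0,0.01],[0,0,0]], "twist": [0,0,0,0]}}

```text
time_s: 50.72
position: [0.5327, 0.0119, 0.1072]
tool_rot: [[0.051, 0.999, 0.0], [0.999, -0.051, 0.0], [0.0, 0.0, -1.0]]
ft_force: [-0.7, 0.7, 0.5]
grip_width: 0.035
gripper_force: 47.5
```

Call:
{"op": "step_arm", "data": {"fingers": [1,1], "travel": [[0,0,0.008],[0,0,0]], "twist": [0,0]}}

```text
time_s: 50.98
position: [0.5327, 0.0119, 0.1072]
tool_rot: [[0.051, 0.999, 0.001], [0.999, -0.051, -0.0], [-0.0, 0.001, -1.0]]
ft_force: [-2.5, 0.9, 8.6]
grip_width: 0.0353
gripper_force: 49.6
```

Down. Next: release, rise and go for the canister.

Call:
{"op": "step_arm", "data": {"fingers": [-1,-1,-1,-1,-1,-1,-1,-1,-1,-1], "travel": [[0,0,-0.007],[0,0,0],[0,0,0],[0,0,0],[0,0,0],[0,0,0],[0,0,-0.2],[0,0,-0.4],[0,0,-0.4],[0,0,-0.1]], "twist": [0,0,0,0,0,0,0,0,0,0]}}

```text
time_s: 52.22
position: [0.5334, 0.0117, 0.2193]
tool_rot: [[0.051, 0.999, 0.004], [0.999, -0.051, -0.001], [-0.001, 0.004, -1.0]]
ft_force: [-0.5, 0.3, -0.2]
grip_width: 0.0851
gripper_force: 0.0
```

```bash
python3 to.py "[.6219,-.3326,.217]"
```

```text
t 52.23 p [0.5334 0.0117 0.2193] yaw 87.08 w 0.0851 F [-0.5  0.3 -0.2]
[.6219,-.3326,.217] -> [-3.394  1.059  0.03 ]
```

Call:
{"op": "step_arm", "data": {"fingers": [-1,-1,-1,-1,-1,-1,-1,-1,-1,-1], "travel": [[-0.2,0.06,0],[-0.4,0.125,0],[-0.5,0.155,0],[-0.5,0.155,0],[-0.5,0.155,0],[-0.5,0.155,0],[-0.4,0.125,0],[-0.25,0.08,0],[-0.14,0.05,0],[0,0,0]], "twist": [0,0,0,0,0,0,0,0,0,0]}}

```text
time_s: 53.48
position: [0.6205, -0.3339, 0.2144]
tool_rot: [[0.053, 0.999, -0.003], [0.999, -0.053, 0.002], [0.002, -0.003, -1.0]]
ft_force: [0.7, 0.1, 0.2]
grip_width: 0.0853
gripper_force: 0.0
```

Call:
{"op": "step_arm", "data": {"fingers": [-1,-1], "travel": [[0,0,0],[0,0,0]], "twist": [0,0]}}

```text
time_s: 53.72
position: [0.6212, -0.3316, 0.2169]
tool_rot: [[0.05, 0.999, -0.0], [0.999, -0.05, 0.0], [0.0, -0.0, -1.0]]
ft_force: [0.4, 0.0, 0.1]
grip_width: 0.0857
gripper_force: 0.0
```

```bash
python3 to.py "[.6219,-.3326,.0815]"
```

```text
t 53.73 p [ 0.6212 -0.3316  0.2169] yaw 87.11 w 0.0857 F [0.4 0.  0.1]
[.6219,-.3326,.0815] -> [-0.01   0.008  1.354]
```

Call:
{"op": "step_arm", "data": {"fingers": [-1,-1,-1,-1,-1,-1,-1,-1], "travel": [[0,0.004,0.2],[0,0,0.3],[0,0,0.3],[0,0,0.3],[0,0,0.18],[0,0,0.05],[0,0,0],[0,0,0]], "twist": [0,0,0,0,0,0,0,0]}}

```text
time_s: 54.72
position: [0.6221, -0.3324, 0.0852]
tool_rot: [[0.051, 0.999, 0.002], [0.999, -0.051, -0.001], [-0.001, 0.002, -1.0]]
ft_force: [0.3, 0.1, -0.2]
grip_width: 0.0851
gripper_force: 0.0
```

```bash
python3 to.py "[.6219,-.3326,.0815]"
```

```text
t 54.73 p [ 0.6221 -0.3324  0.0852] yaw 87.07 w 0.0851 F [ 0.3  0.1 -0.2]
[.6219,-.3326,.0815] -> [-0.002 -0.002  0.037]
```

Call:
{"op": "step_arm", "data": {"fingers": [-1,1,1,1,1,1,1,1,1,1], "travel": [[-0.002,0,0.03],[0,0,0],[0,0,0],[0,0,0],[0,0,0],[0,0,0],[0,0,0],[0,0,0],[0,0,0],[0,0,0]], "twist": [0,0,0,0,0,0,0,0,0,0]}}

```text
time_s: 55.98
position: [0.6217, -0.3324, 0.0812]
tool_rot: [[0.051, 0.999, 0.0], [0.999, -0.051, -0.0], [-0.0, 0.0, -1.0]]
ft_force: [-2.9, 0.1, 5.4]
grip_width: 0.0529
gripper_force: 47.1
```

Call:
{"op": "step_arm", "data": {"fingers": [1,1,1,1,1], "travel": [[0,0,-0.05],[0,0,-0.15],[0,0,-0.2],[0,0,-0.1],[0,0,0]], "twist": [0,0,0,0,0]}}

```text
time_s: 56.6
position: [0.6219, -0.3324, 0.1317]
tool_rot: [[0.051, 0.999, 0.001], [0.999, -0.051, -0.001], [-0.001, 0.001, -1.0]]
ft_force: [-0.0, 0.8, -3.7]
grip_width: 0.0525
gripper_force: 47.7
```

```bash
python3 to.py "[.562,-.0545,.133]"
```

```text
t 56.6 p [ 0.6219 -0.3324  0.1317] yaw 87.08 w 0.0525 F [-0.   0.8 -3.7]
[.562,-.0545,.133] -> [ 2.745 -0.74  -0.016]
```

Call:
{"op": "step_arm", "data": {"fingers": [1,1,1,1,1,1,1,1,1,1], "travel": [[0.1,-0.03,0],[0.25,-0.07,0],[0.35,-0.09,0],[0.4,-0.1,0],[0.45,-0.12,0],[0.4,-0.11,0],[0.35,-0.1,0],[0.25,-0.07,0],[0.15,-0.04,0],[0.045,-0.01,0]], "twist": [0,0,0,0,0,0,0,0,0,0]}}

```text
time_s: 57.85
position: [0.5615, -0.0537, 0.1307]
tool_rot: [[0.05, 0.999, -0.0], [0.999, -0.05, 0.0], [0.0, -0.0, -1.0]]
ft_force: [0.1, 0.0, -2.8]
grip_width: 0.0528
gripper_force: 47.8
```

Call:
{"op": "step_arm", "data": {"fingers": [1,1,1,1,1,1], "travel": [[0,0,0.1],[0,0,0.15],[0,0,0.1],[0,0,0.05],[0,0,0],[0,0,0]], "twist": [0,0,0,0,0,0]}}

```text
time_s: 58.6
position: [0.562, -0.0545, 0.0913]
tool_rot: [[0.051, 0.999, 0.001], [0.999, -0.051, -0.0], [-0.0, 0.001, -1.0]]
ft_force: [-0.1, 0.4, -3.1]
grip_width: 0.0527
gripper_force: 47.8
```

```bash
python3 to.py "[.562,-.0543,.0855]"
```

```text
t 58.6 p [ 0.562  -0.0545  0.0913] yaw 87.07 w 0.0527 F [-0.1  0.4 -3.1]
[.562,-.0543,.0855] -> [ 0.002 -0.     0.058]
```

Call:
{"op": "step_arm", "data": {"fingers": [1,1,1,1], "travel": [[0,0,0.03],[0,0,0.015],[0,0,0.01],[0,0,0]], "twist": [0,0,0,0]}}

```text
time_s: 59.1
position: [0.5618, -0.0544, 0.0854]
tool_rot: [[0.051, 0.999, 0.0], [0.999, -0.051, 0.0], [0.0, 0.0, -1.0]]
ft_force: [-0.2, -0.6, -2.5]
grip_width: 0.053
gripper_force: 47.9
```

Call:
{"op": "step_arm", "data": {"fingers": [1,1], "travel": [[0,0,0.006],[0,0,0]], "twist": [0,0]}}

```text
time_s: 59.35
position: [0.5618, -0.0545, 0.0852]
tool_rot: [[0.051, 0.999, 0.0], [0.999, -0.051, -0.0], [-0.0, 0.0, -1.0]]
ft_force: [-1.2, 0.1, 2.4]
grip_width: 0.0531
gripper_force: 48.1
```

Contact. Next: release, rise, back away and take a final check.

Call:
{"op": "step_arm", "data": {"fingers": [-1,-1,-1,-1,-1,-1,-1,-1,-1,-1], "travel": [[0,0,0],[0,0,0],[0,0,0],[0,0,0],[0,0,0],[0,0,0],[0,0,-0.2],[0,0,-0.4],[0,0,-0.4],[0,0,-0.4]], "twist": [0,0,0,0,0,0,0,0,0,0]}}

```text
time_s: 60.6
position: [0.5616, -0.0544, 0.2262]
tool_rot: [[0.051, 0.999, -0.0], [0.999, -0.051, -0.0], [-0.0, -0.0, -1.0]]
ft_force: [0.9, -0.7, 0.2]
grip_width: 0.0853
gripper_force: 0.0
```

Call:
{"op": "step_arm", "data": {"fingers": [-1,-1,-1,-1,-1,-1,-1,-1,-1,-1], "travel": [[-0.2,-0.1,-0.3],[-0.4,-0.2,-0.2],[-0.4,-0.2,0],[-0.4,-0.2,0],[-0.4,-0.2,0],[-0.3,-0.2,0],[-0.2,-0.1,0],[0,0,0],[0,0,0],[0,0,0]], "twist": [0,0,0,0,0,0,0,0,0,0]}}

```text
time_s: 61.85
position: [0.4306, -0.2772, 0.2749]
tool_rot: [[0.05, 0.999, 0.0], [0.999, -0.05, 0.0], [0.0, 0.0, -1.0]]
ft_force: [0.6, 0.8, -0.1]
grip_width: 0.0853
gripper_force: 0.0
```

```bash
python3 to.py; python3 - <<'E'
from h import *
im,d=optics.get_image("scene"); cv2.imwrite("pics/9s.png",im)
im,d=optics.get_image("top"); cv2.imwrite("pics/9.png",im); P=cloud("top",d).reshape(-1,3)
for k,c,z,o in[("round",(.566,.073),.157,(.5671,.0746)),("square",(.532,.012),.142,(.5313,.0122)),("can",(.562,-.055),.132,(.5604,-.0527)),("jar",(.488,.279),.116,(.4858,.2798)),("beaker",(.433,-.255),.045,(.4332,-.254))]:
    m=(abs(P[:,2]-z)<.004)&(np.hypot(P[:,0]-c[0],P[:,1]-c[1])<.032); print(k,m.sum(),P[m].mean(0).round(4),"was/goal",o)
E
```

```text
t 61.85 p [ 0.4306 -0.2772  0.2749] yaw 87.14 w 0.0853 F [ 0.6  0.8 -0.1]
round 216 [0.567  0.0748 0.1567] was/goal (0.5671, 0.0746)
square 271 [0.5322 0.0117 0.1417] was/goal (0.5313, 0.0122)
can 578 [ 0.5601 -0.0533  0.1314] was/goal (0.5604, -0.0527)
jar 471 [0.4868 0.2803 0.1156] was/goal (0.4858, 0.2798)
beaker 103 [ 0.4325 -0.2548  0.046 ] was/goal (0.4332, -0.254)
```

View pics/9s.png

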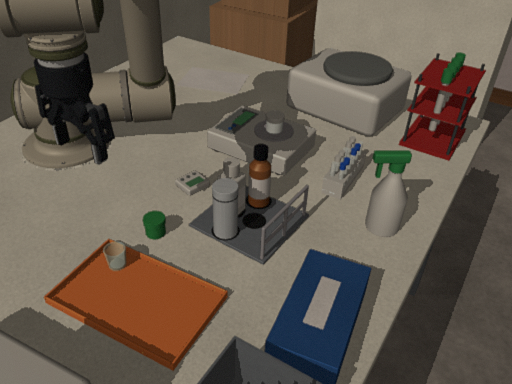

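View pics/9.png

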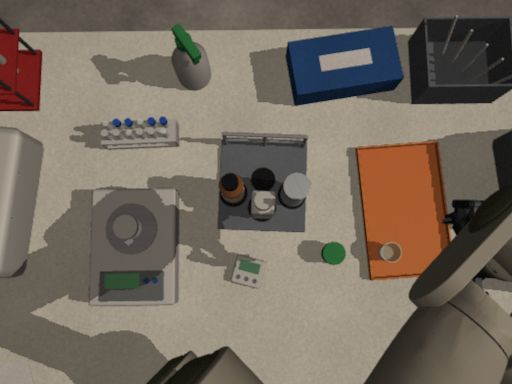

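Both views show everything in place: the jar on the pan (126,228 in the top view), the three containers upright on their discs within 1 mm of where they started, and the bystanders unmoved.

```bash
python3 -c "
from rig import close_job
print(close_job())"
```

```text
the job is handed in; nothing more can be done
None
```

The job is handed in at about 62 s: the jar stands upright in the middle of the balance pan and all three containers are upright within about 1 mm of their original spots, though while reaching for the jar the wrist force read 39.4 N, just under the 40 N pressing limit, probably from the open gripper touching the stand's rail.

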